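Prime the oil pump, then hold the ball tray level under its spout

ROBOT

A 7-joint arm with a two-finger parallel gripper is mounted at the origin on a cart in front of the work surface, level with it; the furniture and walls round the work are solid. World frame = base frame: x ahead of the robot, y to its left, z up, the work surface at z = 0. Lengths are in m, angles in rad, forces in N, time in s.
With the tool pointing down it reaches from about 0.425 to 0.825 m from the base axis. Payload 3.6 kg.
Tool frame: the origin (TCP) lies at the very end of the fingers, on their centre line; the grasp point (between the pads) lies env.grip_point_offset behind it (env.grip_point_offset is the distance from the TCP to the grasp point, in m); z points along the fingers, y is the line along which they close (so a half turn about z gives the same grasp; the last joint's range is limited). The gripper opens to 93 mm and grips with 3 to 60 N. Pads are 15 mm wide; open, the fingers measure 128 mm over their backs; the gripper's body (75 mm by 188 mm) begins 65 mm behind the grasp point.
Start: joints at [-1.351, 0.615, -0.013, 1.423, 0.008, 1.103, -0.04], TCP at [0.159, 0.63, 0.198] pointing down, gripper open.
Joint ranges: [-3.12, 3.12], [-0.3, 2.06], [-1.34, 1.32], [0.26, 2.42], [-1.36, 4.5], [0.01, 1.98], [-2.84, 2.84]. Speed limits (rad/s): [2.79, 2.79, 3.14, 3.14, 3.14, 3.14, 3.14].

INTERFACE

Orientations are given as a rotation vector (axis times angle).
In Python, from plant import env gives the robot as it stands.
- The arm moves only by the shell command python3 -m handwheel 'ROWS'. ROWS is JSON, one flat list of numbers, 5 for each row, row after row: the opening, from 0 (shut) to 1 (fully open), then the shift along the tool's x, y, z in m, then the turn about the tool's z in degrees. In form: [grip, dx, dy, dz, twist, grip, dx, dy, dz, twist, ...]. A call has 1 to 12 rows; each row shifts and turns the commanded pose from where the row before left it, along the tool's axes as they then stand; what a row does not reach is not made up. A row lasts 1/10 s, in which the tool goes at most 50 mm and 8.59 degrees, less where a joint would pass 70% of its speed; a pose out of reach is approached as far as the arm can. A call is refused whole if a number of a shift passes 0.05 or a number of a turn 8.59, either way. A call with a gripper value outside its range is refused whole. The fingers move at their own pace and stop on an object; the grip force is fixed at half the most. Time passes only in rows, so rows that do not move let the fingers close. It gives the time, the measured TCP pose, the force, the opening and the grip force at its end, in the units of the state.
- env.observe(): the state, without advancing time (a new reading comes with each control period).
- env.snapshot(name): name is "side" or "top" or "wrist"; returns a dict with "image" (384x512x3 uint8, red, green, blue), "range_z" (384x512 float32, m along the optical axis (not along the pixel's ray), 0 where there is no reading), "camera_matrix" (3x3 intrinsics, pixels), "k1" (the pictures are not rectified: a ray, as slopes to the right and down, at radius r is drawn at 1 + k1 r^2 times it, then the intrinsics apply), "eye" and "orientation" of the camera in the world; the wrist camera has in their place "T_tool_cam" (4x4, takes a point from camera to tool coordinates, whose origin is the TCP and whose axes are the flange's). Camera axes: x right, y up, looking along -z (the intrinsics and any distortion apply to the point x, -y, -z); pixel columns grow to the right and rows downward; lengths in m; the calibration is good to about 2 mm. A picture is of the moment at which its call begins: read the wrist's pose just before it.
- env.job_done(): hands the job in; it is judged then, once.
The state is a dict: "time": time; "joint_positions": joint angles; "qvel": joint speeds; "joint_efforts": joint torques, N m; "tool_pos": TCP position; "eef_rot": TCP orientation; "wrist_force": force on the tool from outside, world axes, zero at the start; "wrist_torque": the same for the moment, N m; "width": finger opening in m; "grip_force": force on a finger pad.
Only numpy, scipy, OpenCV 4.12 (cv2) and the standard library are available. Lean on these libraries where they do the work, as an engineer would, in place of code of your own. Each camera call takes 0.05 s, during which the arm holds its last target. There are 200 camera calls.

TASK

A steel test ball is to be oiled before a wear test: first prime the oil dispenser by pressing its pump head all the way down and letting it spring right back up. Then pick up the ball tray that has the ball in it by its black handle, carry it level so that the ball stays in its pocket, and bring the ball centrally under the mouth of the spout, its top one to two centimetres below the mouth, for a colleague to dose. Finish while holding the tray there level and still, touching neither the dispenser nor the waste beaker with it, and leave the beaker, the empty tray, the timer and the tweezers where they are.

Things in the scene. Friction and masses are not known exactly. Their poses are not given: they have to be found in the camera images.
- dispenser: Oil dispenser fixed to the worktop: steel base plate 164 x 92 x 8 mm (x -120 to +44 mm), low ring, amber bottle 58 mm in diameter (top of its black cap 140 mm above the worktop) and a pump on top. Origin on the worktop under the bottle's axis, z up; the spout points along its -x, towards the robot within 0.4 rad. A beaker stands on the plate under the spout.
- pump (a joint): Pump head travel in m: 0 = up at rest, 0.012 = fully pressed down against the stop. It is sprung: about 1.4 N to start, 5.6 N at the stop; it rises by itself when released.
- pump_top (a point): Centre of the top face of the pump head, a black round button 36 mm in diameter, 177 mm above the worktop when up; moves with the head. Press it straight down with closed fingers.
- spout_mouth (a point): Centre of the downward opening of the steel spout (tube 7 mm thick, mouth 9 mm), 75 mm from the bottle's axis along the dispenser's -x, 150 mm above the worktop when the pump is up. Axes as the dispenser's, z up.
- tray: Loose tray with the ball, 0.18 kg: round aluminium pan, 64 mm, rim 9 mm high, floor 4 mm thick; pocket collar on it, 22 mm inside, 2.5 mm high: the ball rolls out past about 35 deg of tipping. Origin: centre of the pan's underside, z up. Handle: black bar along -x (x -140 to -60 mm), 14 mm wide, z 22 to 40 mm, foot at x -130 mm. Stands left or right of the dispenser, handle to the robot.
- tray_grip (a point): Best point to grip the tray: 92 mm from the pan's centre along the handle (tray -x), 31 mm above the tray's underside, middle of the bar. Pinch the 14 mm width from above, with some 60 N so that it does not sag.
- tray_pocket (a point): Centre of a ball resting in the middle of the tray's pocket: 16.5 mm above the tray's underside.
- ball_center (a point): Centre of the polished steel ball, 25 mm in diameter, 0.064 kg, loose in the tray's pocket (play about 3 mm each way).
- tray_empty: Second tray of the same shape and size, without a ball, standing on the other side of the dispenser: leave it. Origin as for the tray.
- beaker: Waste beaker, glass, 62 mm wide (76 over its lip at +y), 73 mm high, standing loose on the dispenser's base plate under the spout, top 81 mm above the worktop. Origin in its underside, 7 mm from its axis towards the lip: leave it.
- timer: White bench timer, 66 x 66 x 16 mm, lying loose in front of the dispenser. Origin at the centre of its underside: leave it.
- tweezers: Steel tweezers, 126 mm long, lying flat and loose in front of the dispenser. Origin at the centre of the underside: leave them.
There are look-alikes about, which are no part of the job. What is shaped like the beaker but green or yellow is not meant.

How it is judged:
On the way, in this order (a step that is already met when the one before it is completed fails the run):
1. the pump head is pressed fully down (at least 10 mm of its 12 mm) (value of joint pump above 0.01 m), for 0.1 s.
2. the pump head has sprung back up (value of joint pump below 0.002 m), for 0.1 s.
3. the tray is lifted clear of the worktop in the fingers, with the ball in its pocket (height (world z) of tray above 0.03 m and contact force between the fingers and tray above 2 N and distance between ball_center and tray_pocket below 0.007 m), for 0.2 s.
At the end, for the whole second after the job is handed in: The fingers hold the tray in the air; the ball lies in its pocket (within 7 mm of the pocket's centre), horizontally within 10 mm of the spout mouth, with its top 4 to 30 mm below the mouth; the tray is level within 0.10 rad and still, touches neither dispenser nor beaker, and the pump head is up (horizontal distance between ball_center and spout_mouth below 0.01 m and z of ball_center in the frame of spout_mouth between -0.0425 and -0.0165 m and distance between ball_center and tray_pocket below 0.007 m and angle between tray's own z axis and vertical below 0.1 rad and linear speed of tray below 0.02 m/s and angular speed of tray below 0.15 rad/s and height (world z) of tray above 0.085 m and contact force between the fingers and tray above 2 N and contact force between each of tray, ball and dispenser below 0.3 N and contact force between tray and beaker below 0.3 N and value of joint pump below 0.002 m); the arm keeps its last pose, push and grip.
It fails at once if the ball leaves its pocket (distance between ball_center and tray_pocket above 0.012 m).
It fails at once if the tray is tipped by more than 0.35 rad (angle between tray's own z axis and vertical above 0.35 rad).
It fails at once if the pump is pressed again while the tray is in the air (value of joint pump above 0.004 m and height (world z) of tray above 0.03 m).
It fails at once if the tray knocks against the dispenser (contact force between tray and dispenser above 3 N).
It fails at once if the beaker is pushed by more than 15 mm, or the empty tray, the timer or the tweezers by more than 25 mm (distance of beaker from where it was at the start of the episode above 0.015 m or distance of any of tray_empty, timer, tweezers from where it was at the start of the episode above 0.025 m).
It also fails if it takes over 51 s, if anything falls off the work surface, if the arm or the gripper's body presses on something with over 40 N, if the wrist force passes 120 N, or if a joint passes its speed limit or range.

## Working session

There is one attempt and no reset: what is moved stays moved. The work goes in short steps, Python scripts to look and compute and a shell command to move; the robot and the scene stay as the last step left them, time stands still between calls to the robot, and variables do not carry over. Pictures are saved under pics/ and viewed, at most 10 in all, crops included, and the job is handed in when it is done.

```bash
ls; mkdir -p pics; cat > h.py <<'E'
import numpy as np,cv2
from scipy.spatial.transform import Rotation as R
from plant import env
def shot(n):
    o=env.observe(); s=env.snapshot(n); s['o']=o
    return s
def pose(s):
    if 'T_tool_cam' in s:
        T=np.eye(4);T[:3,:3]=R.from_rotvec(s['o']['eef_rot']).as_matrix();T[:3,3]=s['o']['tool_pos']
        return T@np.array(s['T_tool_cam'])
    T=np.eye(4);q=np.array(s['orientation'])
    T[:3,:3]=q if q.shape==(3,3) else (R.from_rotvec(q) if q.size==3 else R.from_quat(q)).as_matrix()
    T[:3,3]=s['eye'];return T
def und(s,u,v):
    K=np.array(s['camera_matrix']);k=s['k1']
    xd=np.stack([(np.asarray(u,float)-K[0,2])/K[0,0],(np.asarray(v,float)-K[1,2])/K[1,1]],-1)
    x=xd.copy()
    for _ in range(20): x=xd/(1+k*(x**2).sum(-1,keepdims=True))
    return x
def cloud(s):
    z=s['range_z'];v,u=np.mgrid[:z.shape[0],:z.shape[1]]
    x=und(s,u,v);T=pose(s)
    c=np.stack([x[...,0]*z,-x[...,1]*z,-z],-1)
    P=c@T[:3,:3].T+T[:3,3];P[z<=0]=np.nan;return P
def ray(s,u,v):
    x=und(s,u,v);T=pose(s);d=T[:3,:3]@np.array([x[0],-x[1],-1.]);return T[:3,3],d/np.linalg.norm(d)
def tri(s1,p1,s2,p2):
    a,d=ray(s1,*p1);b,e=ray(s2,*p2)
    t=np.linalg.lstsq(np.stack([d,-e],1),b-a,rcond=None)[0]
    p,q=a+t[0]*d,b+t[1]*e;return (p+q)/2,np.linalg.norm(p-q)
def atz(s,p,z):
    a,d=ray(s,*p);return a+d*(z-a[2])/d[2]
def save(n,s):
    cv2.imwrite(f'pics/{n}.png',s['image'][...,::-1])
E
python3 - <<'E'
from h import *
import pickle
o=env.observe();print({k:np.round(v,3) for k,v in o.items()},env.grip_point_offset)
for n in('side','top'):
    s=shot(n);save(n,s);pickle.dump(s,open(n+'.pkl','wb'))
    print(n,s['eye'],s['orientation'],s['k1'],np.array(s['camera_matrix']).tolist())
im=[cv2.imread(f'pics/{n}.png') for n in('side','top')]
cv2.imwrite('pics/both.png',cv2.resize(np.vstack(im),None,fx=.78,fy=.78))
E
```

```text
pics
{'time': np.float64(0.0), 'joint_positions': array([-1.35 ,  0.616, -0.013,  1.425,  0.008,  1.103, -0.04 ]), 'qvel': array([ 0.   ,  0.   ,  0.002, -0.001,  0.   , -0.002, -0.001]), 'joint_efforts': array([-0.0000e+00, -4.5892e+01,  2.0900e-01, -1.6574e+01, -6.1000e-02,
        2.0000e-02,  0.0000e+00]), 'tool_pos': array([0.159, 0.629, 0.197]), 'eef_rot': array([-0.387, -3.117,  0.004]), 'wrist_force': array([ 0.726, -0.212, -0.162]), 'wrist_torque': array([-0.034,  0.003,  0.008]), 'grip_force': np.float64(0.0), 'width': np.float64(0.093)} 0.0188
side [-0.55412923  0.21166704  0.74831873] [ 0.74162287 -0.91590862 -1.54740279] -0.07363252698871102 [[476.1191951705804, 0.0, 260.11430000836987], [0.0, 476.1191951705804, 193.76021865550646], [0.0, 0.0, 1.0]]
top [0.46873442 0.0069401  1.32512514] [ 0.0654558  -0.03722279 -1.57357403] -0.17490117178577352 [[446.708138538365, 0.0, 253.66498155051215], [0.0, 446.708138538365, 195.52783425598113], [0.0, 0.0, 1.0]]
```

View pics/top.png

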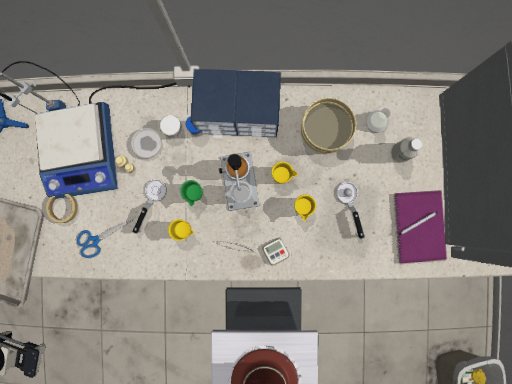

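View pics/side.png

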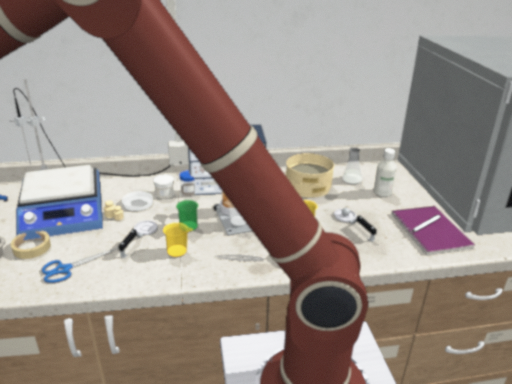

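The top view shows the dispenser at (237,165) with its pump head at (235,162) and the waste beaker at (238,190). Candidate trays are at (155,190) on the left and (347,192) on the right. Beaker look-alikes are green (191,191) and yellow (180,230), (282,172), (305,205). The timer is at (276,252) and the tweezers at (237,246). The side view has the arm in front of the dispenser. A close crop should show which tray holds the ball.

```bash
python3 - <<'E'
from h import *
import pickle
s=pickle.load(open('top.pkl','rb'));d=pickle.load(open('side.pkl','rb'))
c=lambda s,u,v,w,h,f:cv2.resize(s['image'][v:v+h,u:u+w,::-1],None,fx=f,fy=f,interpolation=cv2.INTER_CUBIC)
a=np.hstack([c(s,125,170,60,75,4.4),c(s,205,145,60,75,4.4),c(s,325,170,60,75,4.4)])
b=np.hstack([c(d,110,210,60,50,4.4),c(d,205,185,60,50,4.4),c(d,325,195,60,50,4.4)])
im=np.vstack([a,b]);print(im.shape);cv2.imwrite('pics/crop.png',im)
P=cloud(s)
for p in[(155,190),(140,220),(347,192),(347,186),(358,225),(235,162),(238,198),(238,175),(245,205),(200,230)]:print(p,P[p[1],p[0]].round(3))
E
```

```text
(550, 792, 3)
(155, 190) [0.573 0.327 0.005]
(140, 220) [0.483 0.363 0.038]
(347, 192) [ 0.563 -0.243  0.028]
(347, 186) [ 0.583 -0.248  0.004]
(358, 225) [ 0.466 -0.271  0.043]
(235, 162) [0.631 0.075 0.181]
(238, 198) [0.548 0.077 0.012]
(238, 175) [0.609 0.073 0.072]
(245, 205) [0.527 0.056 0.006]
(200, 230) [0.453 0.19  0.002]
```

View pics/crop.png

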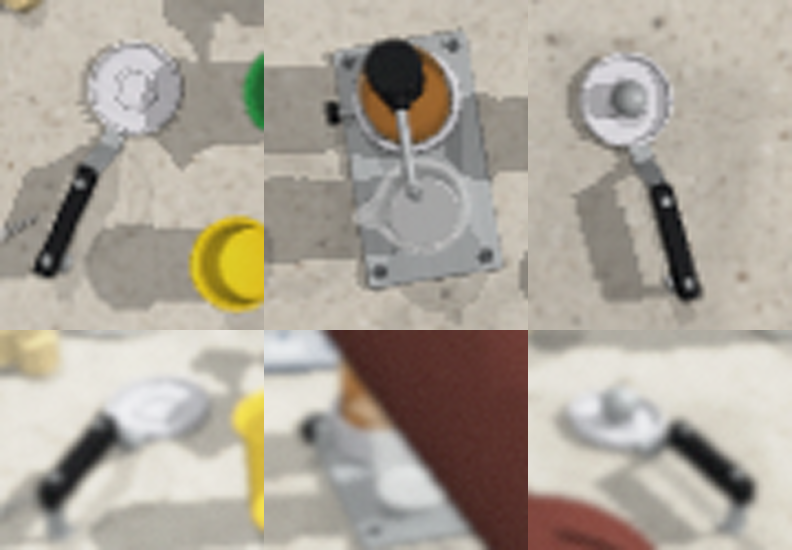

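The tray on the right holds the ball: the polished sphere shows at about top pixel (347,192), with the handle at (358,225). The left tray's pocket is empty. The real beaker is the clear glass one under the spout. Next I move over the dispenser for wrist views.

```bash
python3 -m handwheel '[1,-0.02,-0.02,-0.03,0, 1,-0.033,-0.033,-0.01,0, 1,-0.033,-0.033,-0.01,0, 1,-0.033,-0.033,-0.01,0, 1,-0.033,-0.033,-0.01,0, 1,-0.033,-0.033,-0.01,0, 1,-0.033,-0.033,-0.01,0, 1,-0.033,-0.033,0,0, 1,-0.033,-0.033,0,0, 1,-0.033,-0.033,0,0, 1,-0.033,-0.033,0,0, 1,-0.033,-0.033,0,0]'; python3 -m handwheel '[1,-0.033,-0.033,0,0, 1,-0.033,-0.033,0,0, 1,-0.033,-0.033,0,0, 1,-0.015,-0.015,0,0, 1,0,0,0,0, 1,0,0,0,0]'
python3 - <<'E'
from h import *
import pickle
s=shot('wrist');pickle.dump(s,open('w1.pkl','wb'));save('w1',s);print(np.round(s['T_tool_cam'],3).tolist(),s['camera_matrix'],s['k1'],s['o']['tool_pos'],s['o']['eef_rot'],s['o']['joint_positions'])
E
```

```text
time: 1.3
tool_pos: [0.4369, 0.1635, 0.2881]
eef_rot: [-0.386, -3.117, 0.0]
wrist_force: [0.4, 0.3, -0.0]
width: 0.0929
grip_force: 0.0
time: 1.9
tool_pos: [0.5188, 0.0275, 0.2877]
eef_rot: [-0.387, -3.116, -0.001]
wrist_force: [-0.1, 0.2, 0.5]
width: 0.0931
grip_force: 0.0
[[0.001, 0.958, 0.287, 0.079], [1.0, -0.002, 0.001, 0.0], [0.002, 0.287, -0.958, -0.186], [0.0, 0.0, 0.0, 1.0]] [[290.31336206   0.         253.91326308]
 [  0.         290.31336206 196.36603234]
 [  0.           0.           1.        ]] 0.01145745969948505 [0.51876024 0.02749906 0.28770401] [-3.86700006e-01 -3.11593215e+00 -8.47314553e-04] [-0.26644658  0.33545539  0.24206958  1.65815869 -0.08706494  1.16011377
  1.32142539]
```

View pics/w1.png

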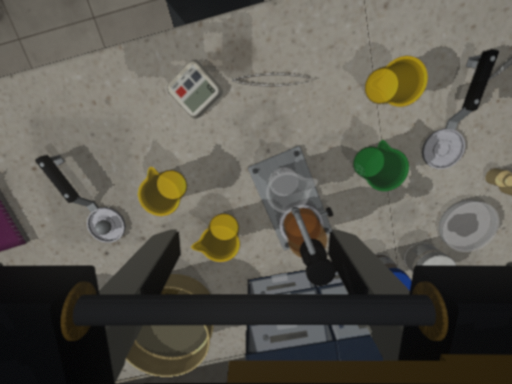

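The wrist view shows the dispenser at (300,200), with the pump head at (320,265) and the mouth end near (302,213). The ball tray is at (105,225) with its handle at (55,178), and the timer at (195,88). Next I measure from the wrist and top views.

```bash
cat > m.py <<'E'
from h import *
import pickle,sys
def meas(s,tag):
    P=cloud(s);I=s['image'].astype(int);z=P[...,2];g=I.sum(-1)/3
    near=lambda c,r:np.hypot(P[...,0]-c[0],P[...,1]-c[1])<r
    f=lambda n,m:print(tag,n,m.sum(),np.round(np.median(P[m],0),4) if m.sum() else '', np.round((P[m].min(0)+P[m].max(0))/2,4) if m.sum() else '')
    f('pump',near((.63,.075),.05)&(z>.168)&(z<.2)&(g<60))
    m=near((.59,.07),.1)&(z>.13)&(z<.2)&(g>75)
    f('spout',m)
    if m.sum()>5:
        q=P[m];print('  spout low-x', q[q[:,0].argsort()][:6].round(3).tolist())
    m=near((.59,.07),.13)&(z>.003)&(z<.014);
    if m.sum()>20:
        r=cv2.minAreaRect((P[m][:,:2]*1000).astype(np.float32));print('  plate',r,m.sum())
    hm=near((.49,-.265),.075)&(z>.03)&(z<.05)&(g<60)
    f('handle',hm)
    if hm.sum()>5:
        r=cv2.minAreaRect((P[hm][:,:2]*1000).astype(np.float32));print('  hrect',r)
    m=near((.57,-.245),.06)&(z>.015)&(z<.035);f('ball',m)
    m=near((.57,-.245),.06)&(z>.003)&(z<.012);
    if m.sum()>5:print('  pan',cv2.minEnclosingCircle((P[m][:,:2]*1000).astype(np.float32)))
    return P
if __name__=='__main__':
    for n in sys.argv[1:]: meas(pickle.load(open(n+'.pkl','rb')),n)
E
python3 m.py top w1
```

```text
top pump 148 [0.6343 0.0783 0.1753] [0.6327 0.0784 0.1753]
top spout 61 [0.5847 0.0707 0.1716] [0.6066 0.0786 0.1682]
  spout low-x [[0.56, 0.069, 0.156], [0.56, 0.066, 0.155], [0.562, 0.066, 0.167], [0.562, 0.068, 0.167], [0.562, 0.064, 0.159], [0.563, 0.072, 0.157]]
  plate ((589.523681640625, 71.01077270507812), (245.8648681640625, 257.52490234375), 2.476957082748413) 1337
top handle 114 [ 0.4692 -0.2716  0.038 ] [ 0.4678 -0.2718  0.0381]
  hrect ((468.0563659667969, -271.57867431640625), (76.53421783447266, 13.97750473022461), 14.344836235046387)
top ball 61 [ 0.5626 -0.2455  0.0243] [ 0.5444 -0.2505  0.0236]
  pan ((570.8856811523438, -244.06666564941406), 58.98398208618164)
w1 pump 742 [0.6328 0.0766 0.1765] [0.6331 0.0778 0.1733]
w1 spout 289 [0.5849 0.0681 0.1717] [0.6057 0.0765 0.1557]
  spout low-x [[0.56, 0.068, 0.153], [0.56, 0.063, 0.157], [0.56, 0.063, 0.153], [0.56, 0.062, 0.156], [0.56, 0.065, 0.157], [0.56, 0.066, 0.157]]
  plate ((599.3869018554688, 70.09967803955078), (162.88699340820312, 255.44573974609375), 9.427391052246094) 2537
w1 handle 565 [ 0.4684 -0.2716  0.0394] [ 0.469  -0.2719  0.0365]
  hrect ((469.1327819824219, -272.962158203125), (79.22315979003906, 13.421055793762207), 16.73394203186035)
w1 ball 222 [ 0.561  -0.2453  0.0242] [ 0.5437 -0.2513  0.0229]
  pan ((560.0675048828125, -256.1233825683594), 47.7706298828125)
```

```bash
python3 - <<'E'
from h import *
import pickle
s=pickle.load(open('top.pkl','rb'));P=cloud(s)
for x0 in np.arange(.56,.9,.04):
    m=(P[...,0]>x0)&(P[...,0]<x0+.04)&(abs(P[...,1]-.07)<.16);print(round(x0,2),P[m][:,2].max().round(3),end='; ')
E
python3 -m handwheel '[0,-0.02,0.016,0,0, 0,-0.02,0.016,0,0, 0,-0.02,0.016,0,0, 0,-0.02,0.016,0,0, 0,-0.018,0.013,0,0, 0,0,0,0.03,0, 0,0,0,0.03,0, 0,0,0,0,0, 0,0,0,0,0, 0,0,0,0,0]'
python3 - <<'E'
from h import *
import pickle
s=shot('top');pickle.dump(s,open('t2.pkl','wb'))
s=shot('wrist');pickle.dump(s,open('w2.pkl','wb'));save('w2',s);print(s['o']['tool_pos'],s['o']['width'],s['o']['wrist_force'])
s2=shot('side');pickle.dump(s2,open('s2.pkl','wb'))
w=s['image'][...,::-1];a=cv2.resize(s2['image'][120:300,140:340,::-1],(512,460))
cv2.imwrite('pics/p2.png',cv2.resize(np.vstack([w,a]),None,fx=.7,fy=.7))
E
python3 m.py w2 t2
```

```text
0.56 0.176; 0.6 0.181; 0.64 0.182; 0.68 0.014; 0.72 0.182; 0.76 0.182; 0.8 0.182; 0.84 0.181; 0.88 0.529; time: 2.95
tool_pos: [0.634, 0.0786, 0.2304]
eef_rot: [0.384, 3.115, 0.002]
wrist_force: [0.0, 0.5, 0.3]
width: 0.0176
grip_force: 0.0
[0.63413538 0.07826759 0.23050236] 0.013704946952346057 [0.18054805 0.92725179 0.19917973]
w2 pump 1251 [0.6339 0.0772 0.1766] [0.6322 0.0777 0.1735]
w2 spout 564 [0.5864 0.069  0.172 ] [0.6069 0.0764 0.1652]
  spout low-x [[0.559, 0.067, 0.157], [0.559, 0.064, 0.156], [0.559, 0.067, 0.154], [0.56, 0.065, 0.159], [0.56, 0.066, 0.158], [0.56, 0.063, 0.159]]
  plate ((595.6281127929688, 68.2233657836914), (231.66162109375, 176.45999145507812), 70.35450744628906) 3594
w2 handle 0  
w2 ball 313 [ 0.5651 -0.2428  0.025 ] [ 0.565  -0.2465  0.0228]
  pan ((569.0165405273438, -247.25181579589844), 52.056278228759766)
t2 pump 0  
t2 spout 0  
  plate ((573.52490234375, 3.96697998046875), (121.12654876708984, 219.24684143066406), 79.12527465820312) 559
t2 handle 109 [ 0.4692 -0.2714  0.0392] [ 0.4678 -0.2709  0.0378]
  hrect ((468.2744140625, -271.3576965332031), (76.33882904052734, 13.79797649383545), 14.904273986816406)
t2 ball 64 [ 0.5628 -0.2464  0.0226] [ 0.5505 -0.2529  0.0233]
  pan ((572.0759887695312, -246.63067626953125), 59.436248779296875)
```

View pics/p2.png

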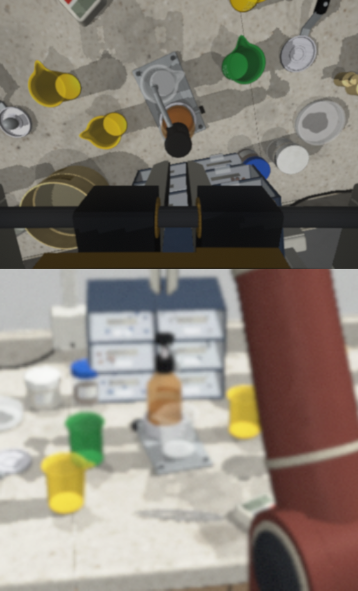

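In the wrist view the closed fingers hover just behind the pump head at (178,138). In the side crop they sit above it at (165,345). Pressing now.

```bash
python3 -m handwheel '[0,0,0,0.012,0, 0,0,0,0.012,0, 0,0,0,0.012,0, 0,0,0,0.012,0, 0,0,0,0,0, 0,0,0,0.005,0, 0,0,0,0.005,0, 0,0,0,0.005,0, 0,0,0,0,0, 0,0,0,0,0]'; python3 -m handwheel '[0,0,0,0.002,0, 0,0,0,0.001,0, 0,0,0,0,0, 0,0,0,0,0]'
```

```text
time: 4.1
tool_pos: [0.6332, 0.0776, 0.1653]
eef_rot: [0.387, 3.118, -0.0]
wrist_force: [0.7, 0.6, 0.8]
width: 0.0003
grip_force: 0.0
time: 4.5
tool_pos: [0.6332, 0.0776, 0.1623]
eef_rot: [0.387, 3.118, -0.0]
wrist_force: [0.3, -0.4, 0.7]
width: 0.0004
grip_force: 0.0
```

```bash
python3 - <<'E'
from h import *
import pickle
w=shot('wrist');pickle.dump(w,open('w3.pkl','wb'));print(w['o']['wrist_force'],w['o']['joint_efforts'])
s2=shot('side');pickle.dump(s2,open('s3.pkl','wb'))
a=cv2.resize(s2['image'][140:220,190:290,::-1],(500,400),interpolation=2)
b=cv2.resize(w['image'][120:290,150:400,::-1],(500,340))[:195]
b=cv2.resize(w['image'][150:250,190:330,::-1],(280,200),interpolation=2)
c=np.zeros((200,500,3),np.uint8);c[:,:280]=b
cv2.imwrite('pics/p3.png',np.vstack([a,c]))
E
python3 m.py w3|head -3
```

```text
[ 0.31504895 -0.35708181  0.67423468] [-2.69333272e-03 -4.51385057e+01  2.65631810e+00 -1.54752016e+01
  2.98933308e-03  8.19136295e-02  9.41580220e-05]
w3 pump 935 [0.6239 0.0789 0.176 ] [0.6254 0.0793 0.184 ]
w3 spout 975 [0.5846 0.0693 0.1719] [0.601  0.0782 0.1682]
  spout low-x [[0.559, 0.066, 0.152], [0.559, 0.065, 0.157], [0.559, 0.067, 0.154], [0.559, 0.066, 0.158], [0.559, 0.067, 0.151], [0.559, 0.066, 0.158]]
```

View pics/p3.png

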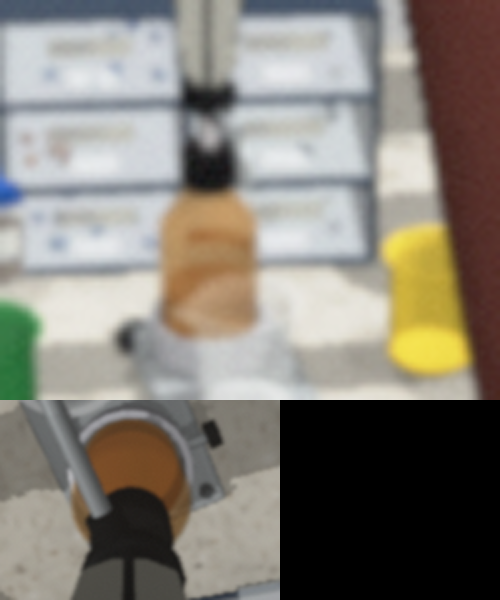

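```bash
python3 - <<'E'
from h import *
import pickle
def proj(s,p):
    T=pose(s);c=T[:3,:3].T@(np.array(p)-T[:3,3]);x=np.array([c[0],-c[1]])/-c[2];x*=1+s['k1']*(x@x);K=s['camera_matrix'];return K[:2,:2]@x+K[:2,2]
s=pickle.load(open('s3.pkl','rb'));w=pickle.load(open('w3.pkl','rb'))
for p in([.633,.078,.162],[.633,.078,.177],[.633,.078,.165]):print(p,proj(s,p),proj(w,p))
P=cloud(w);v=P[150:250:4,245:262:4]
for r in range(0,25):print(150+4*r,v[r,2].round(3),w['image'][150+4*r,253],end=' | ')
Q=cloud(s);print()
for r in range(148,182,2):print(r,Q[r,231].round(3),s['image'][r,231])
E
```

```text
[0.633, 0.078, 0.162] [231.13884383 162.04110299] [254.55316022 227.87727405]
[0.633, 0.078, 0.177] [231.10784409 157.17244628] [254.56148098 237.00023227]
[0.633, 0.078, 0.165] [231.1326356  161.07164814] [254.55472678 229.59601458]
150 [0.601 0.084 0.007] [114 116 117] | 154 [0.603 0.084 0.025] [ 99  99 101] | 158 [0.606 0.083 0.031] [134 132 134] | 162 [0.609 0.082 0.04 ] [90 61 36] | 166 [0.609 0.083 0.063] [106  67  36] | 170 [0.609 0.083 0.083] [109  69  36] | 174 [0.611 0.082 0.091] [116  73  38] | 178 [0.613 0.082 0.097] [120  76  39] | 182 [0.616 0.081 0.101] [120  75  38] | 186 [0.618 0.08  0.104] [120  75  37] | 190 [0.621 0.08  0.107] [120  73  37] | 194 [0.621 0.08  0.119] [43 32 25] | 198 [0.621 0.08  0.132] [26 24 22] | 202 [0.622 0.08  0.139] [28 26 25] | 206 [0.624 0.079 0.14 ] [31 30 27] | 210 [0.628 0.078 0.139] [28 26 24] | 214 [0.62  0.08  0.171] [26 25 23] | 218 [0.621 0.08  0.175] [27 25 24] | 222 [0.623 0.08  0.177] [30 29 28] | 226 [0.625 0.079 0.177] [28 26 25] | 230 [0.628 0.078 0.177] [29 28 26] | 234 [0.626 0.079 0.187] [27 26 24] | 238 [0.627 0.079 0.191] [26 25 24] | 242 [0.626 0.079 0.198] [26 25 23] | 246 [0.627 0.079 0.203] [24 24 22] | 
148 [0.63  0.079 0.206] [131 130 122]
150 [0.627 0.079 0.202] [125 125 118]
152 [0.628 0.079 0.195] [122 121 114]
154 [0.626 0.079 0.19 ] [120 120 113]
156 [0.629 0.079 0.182] [103 102  97]
158 [0.628 0.079 0.177] [45 46 46]
160 [0.62  0.08  0.175] [30 30 31]
162 [0.619 0.08  0.169] [57 58 59]
164 [0.632 0.079 0.156] [134 132 132]
166 [0.634 0.078 0.149] [171 168 168]
168 [0.638 0.078 0.141] [158 156 156]
170 [0.629 0.079 0.139] [78 76 78]
172 [0.622 0.08  0.137] [33 31 33]
174 [0.622 0.08  0.13 ] [18 17 18]
176 [0.623 0.08  0.123] [24 27 25]
178 [0.618 0.08  0.12 ] [89 72 52]
180 [0.624 0.08  0.11 ] [175 141  97]
```

The head is still up and both views put the closed fingertips at about z 0.18, just above it. I'll go on down in small steps, watching the force.

```bash
python3 - <<'E'
from h import *
import pickle
w=pickle.load(open('w1.pkl','rb'));P=cloud(w);T=np.linalg.inv(pose(w))
TT=np.array(w['T_tool_cam'])
Q=(P-w['o']['tool_pos'])@R.from_rotvec(w['o']['eef_rot']).as_matrix()
m=(abs(Q[...,2])<.05);m&=abs(Q[...,0])<.03;q=Q[m]
for sgn in(-1,1):
    k=q[q[:,1]*sgn>0];k=k[k[:,2].argsort()];print(sgn,len(k),k[-5:].round(3).tolist())
E
python3 -m handwheel '[0,0,0,0.004,0, 0,0,0,0,0, 0,0,0,0,0]'; python3 -m handwheel '[0,0,0,0.004,0, 0,0,0,0,0, 0,0,0,0,0]'
```

```text
-1 936 [[-0.001, -0.047, -0.02], [0.008, -0.051, -0.02], [0.008, -0.051, -0.02], [0.007, -0.048, -0.02], [0.008, -0.05, -0.02]]
1 972 [[0.001, 0.046, -0.02], [0.008, 0.051, -0.02], [-0.009, 0.046, -0.019], [0.008, 0.05, -0.019], [0.008, 0.052, -0.019]]
time: 4.9
tool_pos: [0.633, 0.0777, 0.158]
eef_rot: [-0.387, -3.117, 0.0]
wrist_force: [-0.0, 0.3, -0.0]
width: 0.0004
grip_force: 0.0
time: 5.2
tool_pos: [0.6335, 0.0777, 0.1546]
eef_rot: [0.387, 3.117, 0.0]
wrist_force: [-0.9, -0.5, 2.0]
width: 0.0007
grip_force: 1.0
```

The real fingertips end about 19 mm short of the reported TCP, so contact comes at about TCP z 0.157. Continuing to the stop.

```bash
python3 -m handwheel '[0,0,0,0.004,0, 0,0,0,0.003,0, 0,0,0,0,0, 0,0,0,0,0]'; python3 -m handwheel '[0,0,0,0.003,0, 0,0,0,0,0, 0,0,0,0,0]';  python3 -m handwheel '[0,0,0,0.002,0, 0,0,0,0,0, 0,0,0,0,0]'
```

```text
time: 5.6
tool_pos: [0.6336, 0.0777, 0.1476]
eef_rot: [0.387, 3.117, 0.0]
wrist_force: [-0.2, 0.2, 4.8]
width: 0.0003
grip_force: 2.2
time: 5.9
tool_pos: [0.6336, 0.0777, 0.145]
eef_rot: [0.386, 3.116, 0.001]
wrist_force: [-0.6, -0.4, 5.5]
width: 0.0003
grip_force: 2.8
time: 6.2
tool_pos: [0.6337, 0.0777, 0.1448]
eef_rot: [0.386, 3.116, 0.001]
wrist_force: [-1.8, -0.1, 14.0]
width: 0.0003
grip_force: 6.5
```

The head is at its stop with 14 N. Releasing, then over to the ball tray.

```bash
python3 -m handwheel '[0,0,0,-0.01,0, 0,0,0,-0.015,0, 0,0,0,-0.03,0, 0,0,0,-0.03,0, 0,0,0,-0.03,0, 0,0,0,-0.02,0, 1,0,0,0,0]'
python3 - <<'E'
from h import *
import pickle
s=shot('wrist');pickle.dump(s,open('w4.pkl','wb'))
E
python3 m.py w4|head -3; python3 -m handwheel '[1,0.006,-0.037,0,0, 1,0.006,-0.037,0,0, 1,0.006,-0.037,0,0, 1,0.006,-0.037,0,0, 1,0.006,-0.037,0,0, 1,0.006,-0.037,0,0, 1,0.006,-0.037,0,0, 1,0.005,-0.037,0,0, 1,0.005,-0.037,0,0, 1,0.005,-0.037,0,0, 1,0,0,0,-7.4, 1,0,0,0,-7.4]';python3 -m handwheel '[1,0,0,0,-7.4, 1,0,0,0,-7.5, 1,0,0,0.02,0, 1,0,0,0.03,0, 1,0,0,0,0, 1,0,0,0,0]'
python3 - <<'E'
from h import *
import pickle
s=shot('wrist');pickle.dump(s,open('w5.pkl','wb'));save('w5',s)
R_=R.from_rotvec(s['o']['eef_rot']).as_matrix();print(R_.round(3).tolist())
t=shot('side');pickle.dump(t,open('s5.pkl','wb'))
t=shot('top');pickle.dump(t,open('t5.pkl','wb'))
E
python3 m.py w5 s5 | grep -A1 -E 'handle|ball'
```

```text
time: 6.9
tool_pos: [0.6343, 0.0776, 0.2796]
eef_rot: [0.386, 3.113, 0.002]
wrist_force: [-0.1, 0.5, -0.7]
width: 0.0049
grip_force: 0.0
w4 pump 889 [0.6341 0.077  0.1766] [0.6327 0.0778 0.174 ]
w4 spout 422 [0.5878 0.069  0.172 ] [0.6068 0.0769 0.1646]
  spout low-x [[0.559, 0.066, 0.157], [0.56, 0.067, 0.157], [0.56, 0.063, 0.157], [0.56, 0.067, 0.155], [0.56, 0.065, 0.158], [0.56, 0.065, 0.157]]
time: 8.15
tool_pos: [0.4852, -0.268, 0.2746]
eef_rot: [0.021, -3.136, -0.003]
wrist_force: [1.3, 0.9, -0.0]
width: 0.0928
grip_force: 0.0
time: 8.75
tool_pos: [0.4866, -0.2666, 0.2259]
eef_rot: [0.425, -3.109, -0.003]
wrist_force: [1.3, -0.2, 0.6]
width: 0.0932
grip_force: 0.0
[[-0.963, -0.268, -0.004], [-0.268, 0.963, 0.002], [0.003, 0.003, -1.0]]
w5 handle 544 [ 0.4656 -0.275   0.0397] [ 0.4678 -0.2749  0.0393]
  hrect ((467.5235290527344, -274.3390808105469), (78.93275451660156, 11.891719818115234), 15.43651008605957)
w5 ball 248 [ 0.5606 -0.2506  0.0247] [ 0.5443 -0.2529  0.0222]
  pan ((558.0639038085938, -250.96881103515625), 38.504547119140625)
--
s5 handle 39 [ 0.4382 -0.2745  0.0376] [ 0.4417 -0.2764  0.037 ]
  hrect ((441.712890625, -274.5772705078125), (35.70134735107422, 7.990949630737305), 18.768463134765625)
s5 ball 0
```

View pics/w5.png

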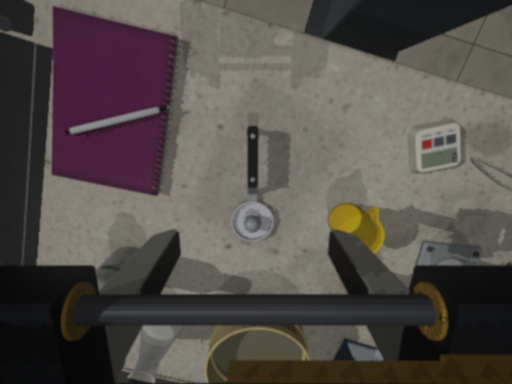

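The w5 view has the handle running straight up the image at column 253 (rows 128–192), centred between the fingers at (170,240) and (345,240). The ball is in its pocket at (253,222). Descending to real tip height of about 13 mm.

```bash
python3 -m handwheel '[1,0,-0.001,0.04,0, 1,0,0,0.04,0, 1,0,0,0.04,0, 1,0,0,0.04,0, 1,0,0,0.03,0, 1,0,0,0.02,0, 1,0,0,0.01,0, 1,0,0,0.012,0, 1,0,0,0,0, 1,0,0,0,0]'
```

```text
time: 9.9
tool_pos: [0.4885, -0.2686, -0.004]
eef_rot: [-0.425, 3.111, -0.002]
wrist_force: [-0.0, -0.5, 0.4]
width: 0.0929
grip_force: 0.0
```

```bash
python3 -m handwheel '[0.4,0,0,0,0, 0.4,0,0,0,0, 0.3,0,0,0,0, 0.25,0,0,0,0, 0.2,0,0,0,0, 0.2,0,0,0,0, 0.15,0,0,0,0, 0.1,0,0,0,0, 0,0,0,0,0, 0,0,0,0,0, 0,0,0,0,0]'
```

```text
time: 11.0
tool_pos: [0.4878, -0.2682, -0.0048]
eef_rot: [-0.425, 3.113, -0.0]
wrist_force: [-0.4, -0.0, -0.3]
width: 0.0138
grip_force: 30.0
```

```bash
python3 -m handwheel '[0,0,0,-0.003,0, 0,0,0,-0.005,0, 0,0,0,-0.007,0, 0,0,0,-0.007,0, 0,0,0,-0.006,0, 0,0,0,-0.004,0, 0,0,0,-0.004,0, 0,0,0,-0.003,0, 0,0,0,-0.001,0, 0,0,0,0,0, 0,0,0,0,0]'
python3 - <<'E'
from h import *
import pickle
for n in('wrist','top','side'):
    s=shot(n);pickle.dump(s,open(n[0]+'6.pkl','wb'));P=cloud(s)
    if n=='wrist':save('w6',s)
    near=np.hypot(P[...,0]-.566,P[...,1]+.246)<.04
    for a,b in((.02,.09),(.028,.06)):
        m=near&(P[...,2]>a)&(P[...,2]<b)
        if m.sum()>20:
            q=P[m];A=np.c_[q[:,:2]-[.566,-.246],np.ones(len(q))];
            for _ in range(5):
                c=np.linalg.lstsq(A,q[:,2],rcond=None)[0];r=abs(A@c-q[:,2]);k=r<max(.003,np.median(r));A,q=A[k],q[k]
            print(n,m.sum(),'plane',c.round(4),'slope along handle',c[:2]@[.963,.268],'zmax',P[m][:,2].max())
E
```

```text
time: 12.1
tool_pos: [0.4876, -0.268, 0.0351]
eef_rot: [0.425, -3.112, -0.0]
wrist_force: [-0.3, 0.7, -2.8]
width: 0.0137
grip_force: 30.0
wrist 1501 plane [-0.4836 -0.1676  0.0532] slope along handle -0.5106150803351033 zmax 0.06949114549686664
wrist 825 plane [-0.1894 -0.0625  0.0465] slope along handle -0.19918146973155879 zmax 0.05993122990792338
top 387 plane [-0.0148  0.0247  0.0452] slope along handle -0.007662443442805206 zmax 0.07114903705630926
top 337 plane [-0.0372  0.0216  0.0439] slope along handle -0.030086520112957198 zmax 0.059997290461883734
```

View pics/w6.png

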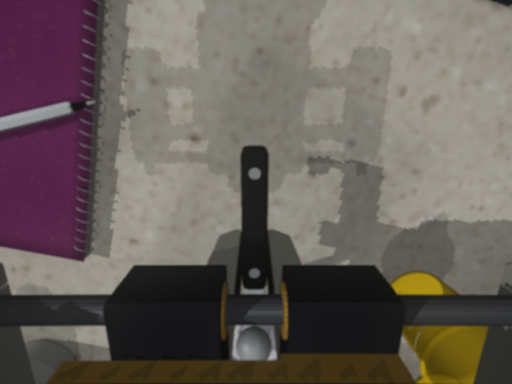

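The w6 view shows the ball still in the pan at (255,345) and the handle rivets at (254,173) and (254,272). I'll check tilt along the handle and refine the mouth position.

```bash
python3 - <<'E'
from h import *
import pickle
s=pickle.load(open('w6.pkl','rb'));P=cloud(s)
q=P[152:262,246:264].reshape(-1,3);q=q[abs(q[:,2]-.08)<.03]
t=(q[:,:2]-[.4876,-.268])@[.963,.268]
print('handle z vs along',np.polyfit(t,q[:,2],1),len(q),t.min(),t.max())
s=pickle.load(open('t6.pkl','rb'));P=cloud(s);b=P[...,2]
m=(np.hypot(P[...,0]-.566,P[...,1]+.246)<.03)&(b>.055);print('ball top pts',np.median(P[m],0),m.sum(),P[m].min(0),P[m].max(0))
m=(np.hypot(P[...,0]-.566,P[...,1]+.246)<.05)&(b>.034);print('pan',cv2.minEnclosingCircle((P[m][:,:2]*1e3).astype(np.float32)),m.sum())
# spout axis
for n in('w1','w2','w4','top','t6'):
    s=pickle.load(open(n+'.pkl','rb'));P=cloud(s);g=s['image'].mean(-1);z=P[...,2]
    m=(np.hypot(P[...,0]-.59,P[...,1]-.07)<.1)&(z>.145)&(z<.18)&(g>75)&(P[...,0]<.607)
    q=P[m]
    if len(q)<15: continue
    c=np.polyfit(q[:,0],q[:,1],1);e=q[q[:,0]<.572]
    pm=(np.hypot(P[...,0]-.63,P[...,1]-.078)<.03)&(z>.172)&(z<.183)&(g<60);h=cv2.minEnclosingCircle((P[pm][:,:2]*1e3).astype(np.float32)) if pm.sum()>5 else 0
    print(n,len(q),'yaw deg',np.degrees(np.arctan(c[0])).round(1),'y at .56',np.polyval(c,.56).round(4),'xmin',np.percentile(q[:,0],3).round(4),'tip y',np.median(e[:,1]).round(4),'zmin',q[:,2].min().round(3),'head',h)
E
```

```text
handle z vs along [-0.00438966  0.07960791] 1971 -0.05939410563501121 0.0006613730280174312
ball top pts [ 0.56062619 -0.24655191  0.06530256] 75 [ 0.53676811 -0.25745148  0.05539676] [ 0.57486796 -0.23286928  0.39801267]
pan ((555.2860107421875, -247.5889892578125), 40.4568977355957) 585
w1 245 yaw deg 10.3 y at .56 0.0639 xmin 0.5607 tip y 0.0645 zmin 0.151 head ((633.2039794921875, 76.3917465209961), 21.7100887298584)
w2 466 yaw deg 8.4 y at .56 0.0654 xmin 0.5608 tip y 0.0664 zmin 0.153 head ((632.569580078125, 76.59713745117188), 20.53329849243164)
w4 344 yaw deg 8.7 y at .56 0.0652 xmin 0.5609 tip y 0.0665 zmin 0.152 head ((632.7357788085938, 76.89600372314453), 20.706005096435547)
top 54 yaw deg 8.9 y at .56 0.0667 xmin 0.561 tip y 0.0681 zmin 0.155 head ((632.5191650390625, 76.5069580078125), 20.053726196289062)
t6 54 yaw deg 8.8 y at .56 0.0668 xmin 0.5611 tip y 0.0681 zmin 0.15 head ((631.8135986328125, 78.48394775390625), 19.903600692749023)
```

The handle slope is −0.004, so the tray is level. Mouth is about (0.5615, 0.0665) with spout yaw about 8.8°. Next: raise, turn 6.8°, and carry sideways.

```bash
python3 -m handwheel '[0,0,0,-0.003,0, 0,0,0,-0.006,0, 0,0,0,-0.01,1, 0,0,0,-0.012,1.5, 0,0,0,-0.012,1.5, 0,0,0,-0.01,1.5, 0,0,0,-0.007,1, 0,0,0,-0.004,0.3, 0,0,0,-0.002,0, 0,0,0,0,0]'; python3 -m handwheel '[0,0,0.003,0,0, 0,0,0.006,0,0, 0,-0.002,0.01,0,0, 0,-0.003,0.014,0,0, 0,-0.003,0.016,0,0, 0,-0.003,0.016,0,0, 0,-0.003,0.016,0,0, 0,-0.003,0.016,0,0, 0,-0.003,0.014,0,0, 0,-0.002,0.01,0,0, 0,0,0.006,0,0, 0,0,0.003,0,0]'
python3 - <<'E'
from h import *
o=env.observe();M=R.from_rotvec(o['eef_rot']).as_matrix();u=-M[:,0];print(M.round(3).tolist(),o['grip_force'])
g=np.array([.5615,.0665,0])-.0795*u;g[2]=.1015;print(M.T@(g-o['tool_pos']))
E
```

```text
time: 13.25
tool_pos: [0.4877, -0.2681, 0.1013]
eef_rot: [0.24, -3.132, -0.0]
wrist_force: [-0.0, 0.3, -2.4]
width: 0.0138
grip_force: 30.0
time: 14.45
tool_pos: [0.4896, -0.1357, 0.1013]
eef_rot: [0.241, -3.132, 0.0]
wrist_force: [-0.5, -0.3, -1.7]
width: 0.0139
grip_force: 30.0
[[-0.988, -0.153, -0.0], [-0.153, 0.988, -0.0], [0.0, -0.0, -1.0]] 29.99459445476532
[-0.0224748   0.18883958 -0.00025214]
```

```bash
python3 -m handwheel '[0,0,0.003,0,0, 0,0,0.006,0,0, 0,-0.002,0.01,0,0, 0,-0.004,0.014,0,0, 0,-0.004,0.016,0,0, 0,-0.004,0.016,0,0, 0,-0.004,0.014,0,0, 0,-0.004,0.012,0,0, 0,0,0.01,0,0, 0,0,0.006,0,0, 0,0,0.003,0,0, 0,0,0,0,0]'
python3 - <<'E'
from h import *
import pickle
for n in('wrist','top','side'):
    s=shot(n);pickle.dump(s,open(n[0]+'7.pkl','wb'))
o=s['o'];M=R.from_rotvec(o['eef_rot']).as_matrix();u=-M[:,0];p=o['tool_pos']
g=np.array([.5615,.0665,0])-.0795*u;g[2]=.1015;print(M.T@(g-p))
a,b,c=[pickle.load(open(n+'7.pkl','rb')) for n in 'wts']
P=cloud(b);e=p+.0795*u
m=(np.hypot(P[...,0]-e[0],P[...,1]-e[1])<.045)&(P[...,2]>.095)&(P[...,2]<.145)
print('pan',m.sum(),cv2.minEnclosingCircle((P[m][:,:2]*1e3).astype(np.float32)),'expected',e)
k=m&(P[...,2]>.125);print('ball',np.median(P[k],0),k.sum())
P=cloud(a);q=P[152:262,246:264].reshape(-1,3);q=q[abs(q[:,2]-.14)<.03];t=(q-p)@u;print('handle',np.polyfit(t,q[:,2],1))
x=lambda s,r,c,h,w,H,W:cv2.resize(s['image'][r:r+h,c:c+w,::-1],(W,H),interpolation=2)
cv2.imwrite('pics/p7.png',np.hstack([x(b,140,200,80,80,390,390),x(c,130,190,110,110,390,390)]))
E
```

```text
time: 15.65
tool_pos: [0.4945, -0.0242, 0.1013]
eef_rot: [0.24, -3.132, 0.0]
wrist_force: [0.9, 0.4, -2.6]
width: 0.0141
grip_force: 30.0
[-0.00042637  0.08030916 -0.00025728]
pan 303 ((572.9605102539062, -11.812507629394531), 31.591585159301758) expected [ 0.57323662 -0.01294821  0.10128676]
ball [ 0.57504077 -0.00890023  0.13130787] 54
handle [-0.00338937  0.14589652]
```

View pics/p7.png

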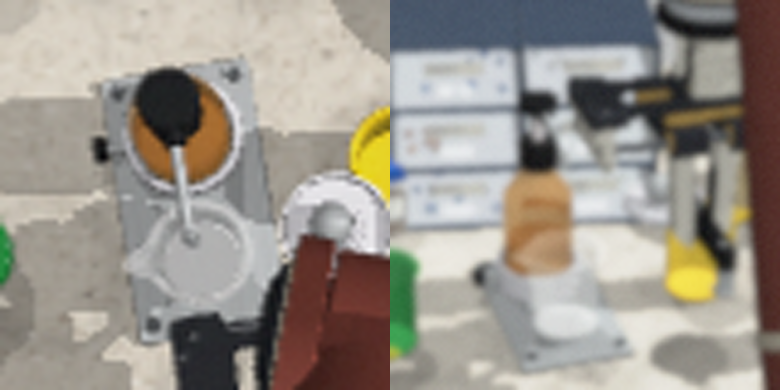

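The p7 picture shows the ball sitting in the pan at crop (330,220), right of the beaker, and the spout's mouth end at crop (191,237), which is top pixel (239,188.6). I check the mouth in that same camera.

```bash
python3 - <<'E'
from h import *
import pickle
b=pickle.load(open('t7.pkl','rb'))
for z in(.150,.157):print(z,atz(b,(239.2,188.6),z).round(4))
P=cloud(b)
for r in range(184,194):print(r,[(round(float(P[r,c,2]),3),int(b['image'][r,c].mean())) for c in range(235,245)])
E
```

```text
0.15 [0.5642 0.0661 0.15  ]
0.157 [0.5636 0.0658 0.157 ]
184 [(0.077, 185), (0.072, 146), (0.17, 140), (0.168, 204), (0.167, 161), (0.047, 145), (0.048, 141), (0.044, 142), (0.053, 143), (0.067, 143)]
185 [(0.07, 144), (0.052, 133), (0.173, 130), (0.176, 194), (0.168, 169), (0.01, 151), (0.01, 166), (0.015, 172), (0.019, 159), (0.032, 142)]
186 [(0.047, 137), (0.031, 133), (0.171, 144), (0.169, 183), (0.169, 192), (0.015, 179), (0.011, 175), (0.012, 176), (0.015, 175), (0.012, 197)]
187 [(0.025, 139), (0.017, 153), (0.165, 141), (0.17, 147), (0.168, 166), (0.01, 176), (0.011, 177), (0.017, 177), (0.009, 176), (0.015, 177)]
188 [(0.012, 158), (0.01, 173), (0.015, 137), (0.168, 139), (0.163, 165), (0.156, 143), (0.014, 171), (0.01, 177), (0.014, 176), (0.01, 177)]
189 [(0.015, 172), (0.007, 177), (0.156, 141), (0.161, 115), (0.167, 132), (0.158, 145), (0.009, 171), (0.011, 176), (0.012, 177), (0.015, 177)]
190 [(0.013, 176), (0.013, 175), (0.011, 173), (0.159, 149), (0.158, 133), (0.012, 151), (0.011, 173), (0.014, 176), (0.01, 176), (0.011, 177)]
191 [(0.009, 177), (0.012, 175), (0.009, 174), (0.014, 174), (0.008, 174), (0.008, 175), (0.013, 176), (0.008, 175), (0.013, 176), (0.009, 176)]
192 [(0.012, 174), (0.006, 175), (0.009, 175), (0.014, 176), (0.012, 177), (0.012, 175), (0.011, 176), (0.009, 175), (0.011, 176), (0.013, 176)]
193 [(0.012, 176), (0.009, 175), (0.014, 175), (0.017, 175), (0.012, 177), (0.009, 175), (0.014, 175), (0.015, 176), (0.01, 176), (0.012, 176)]
```

```bash
python3 -m handwheel '[0,-0.001,0.003,0,0, 0,-0.001,0.006,0,0, 0,0,0.01,0,0, 0,0,0.012,0,0, 0,0,0.012,0,0, 0,0,0.012,0,0, 0,0,0.01,0,0, 0,0,0.007,0,0, 0,0,0.005,0,0, 0,0,0.002,0,0, 0,0,0.001,0,0, 0,0,0,0,0]'
python3 - <<'E'
from h import *
import pickle
for n in('wrist','top','side'):
    s=shot(n);pickle.dump(s,open(n[0]+'8.pkl','wb'))
o=s['o'];M=R.from_rotvec(o['eef_rot']).as_matrix();u=-M[:,0];p=o['tool_pos'];e=p+.0795*u
print(p,e,o['wrist_force'],o['qvel'].round(3))
a,b,c=[pickle.load(open(n+'8.pkl','rb')) for n in 'wts']
P=cloud(b)
m=(np.hypot(P[...,0]-e[0],P[...,1]-e[1])<.04)&(P[...,2]>.09)&(P[...,2]<.145)
print('pan',m.sum(),cv2.minEnclosingCircle((P[m][:,:2]*1e3).astype(np.float32)))
k=m&(P[...,2]>.124);print('ball',np.median(P[k],0),k.sum(),P[k][:,2].max())
P=cloud(a);q=P[152:262,246:264].reshape(-1,3);q=q[abs(q[:,2]-.14)<.03];t=(q-p)@u;print('handle',np.polyfit(t,q[:,2],1))
x=lambda s,r,c,h,w,H,W:cv2.resize(s['image'][r:r+h,c:c+w,::-1],(W,H),interpolation=2)
cv2.imwrite('pics/p8.png',np.hstack([x(b,160,215,50,50,390,390),x(c,140,200,80,80,390,390)]))
E
```

```text
time: 17.0
tool_pos: [0.4846, 0.0547, 0.1013]
eef_rot: [-0.239, 3.132, -0.0]
wrist_force: [0.1, -0.3, -1.8]
width: 0.0138
grip_force: 30.0
[0.48459256 0.05453335 0.10127201] [0.56317579 0.0665719  0.10127495] [ 0.38408858 -0.40344836 -1.57342474] [-0.    -0.001  0.001  0.001 -0.001  0.001  0.001]
pan 340 ((563.3328857421875, 67.21733093261719), 31.917570114135742)
ball [0.56231968 0.0649803  0.12975005] 47 0.1355830592779097
handle [-0.0032998   0.14590502]
```

View pics/p8.png

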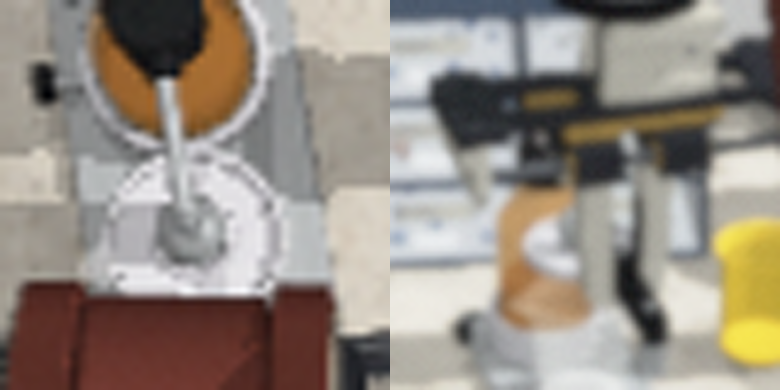

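The p8 picture shows the spout mouth over the ball at crop (190,220), and the pan centred at (0.563, 0.067), level and clear of the beaker and bottle. The ball top is at about 0.135. Handing in.

```bash
python3 -m handwheel '[0,0,0,0,0, 0,0,0,0,0, 0,0,0,0,0]'; python3 -c "
from plant import env
print(env.job_done())"
```

```text
time: 17.45
tool_pos: [0.4845, 0.055, 0.1013]
eef_rot: [-0.24, 3.132, -0.0]
wrist_force: [0.3, 0.5, -2.0]
width: 0.0138
grip_force: 30.0
the job is handed in; nothing more can be done
None
```

I primed the pump and handed the job in at 17.5 s: the ball tray is held level and still under the spout, with the ball about 15 mm below the mouth and roughly centred. The grip force was 30 N, the interface's fixed setting, and I had no verdict back.

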